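Index the sample turret and take a shade reading

TASK

Throw the lever of the reading stand out of its parking notch and leave it fully home in the notch that the arrow-shaped mark points to, which turns that ceramic sample to the window. Then pick up the hand-held shade meter and hold it steady for about a second with its nose square on to the centre of the window, about 2 cm in front of it. Finally set the meter down (do not drop it) lengthways and flat in the middle of its rest pad, and leave the jars, bowl and brush pot where they stand.

Things in the scene. Friction and masses are not known exactly. Their poses are not given: they have to be found in the camera images.
- stand: fixed reading stand, white base plate 220 x 290 x 12 mm (x, y, z). Origin on the table, mid-plate along x; x points away from the robot side, y left, z up. Left (x -105..+65, y +27..+131 mm): grey box 122 mm high, its 4 mm top plate is the lever gate. Right: grey window plate and behind it the turret geared to the lever (68 mm diameter, axis x +45, y -85 mm, top 145 mm high)
- lever_pivot (a point): the lever's pivot, at (-20, +85, +20) mm in the stand frame, axes of the stand; the lever swings and leans sideways about this point
- gate (a point): point of the gate 100 mm straight above the pivot (upright lever, home side), axes of the stand. The gate has a lane along x, on the +y side (13 to 26 mm to +y of this point), and four notches open to it, 22 mm wide along x, at x = -54 (parking, nearest the robot), -18, +18, +54 mm and y = 0 from here, with 14 mm teeth between. The rod must go 13 mm to +y to pass the teeth
- lever_swing (a joint): swing of the lever along the lane, rad: 0 home in the parking notch, where it starts (lever leaning 0.495 rad from upright to stand -x), growing to stand +x; 0.495 is upright; the other three notches lie at 0.317, 0.673 and 0.990. It stays where it is left (about 1 N at the knob to move it)
- lever_side (a joint): sideways lean of the lever, rad: 0 = home in a notch (leaning neither way), positive towards stand +y; it must exceed about 0.15 to clear the teeth, the lane is 0.15 to 0.26 (stop). A spring pulls it back to 0 and so into a notch (2.5 N at the knob at 0, 4.5 N at 0.2)
- knob (a point): centre of the black ball knob, 38 mm diameter, on top of the steel lever (10 mm rod), 160 mm from the pivot; about 160 to 180 mm above the table. Can be pinched from above; 18 mm or more are free below the ball over the gate
- lever_mark (a point): point on the lever rod 112 mm from the pivot, just above the gate plate; shows which notch the lever is at
- arrow: the arrow-shaped dark steel mark on the gate's top, 37 mm long, 24 mm wide, 3 mm thick, pointing to stand +y at the notch wanted: its origin (centre of its underside) has the same stand x as that notch and lies 32 mm to -y of the notch. Its axes are those of the stand. Any of the three notches other than the parking notch may have it
- disc1: round dark steel mark, 18 mm diameter, 3 mm thick, beside a notch that is not wanted
- disc2: another round dark steel mark, beside the other notch that is not wanted
- window (a point): centre of the square window (36 mm wide, 36 mm high), on the front face of the window plate, 100 mm above the table; at (-10, -85, +100) mm in the stand frame; axes of the stand: aim along +x. The plate is 92 mm wide, 142 mm high; two cheeks at 44 mm either side of the centre stand 25 mm out to the front
- meter: the loose hand-held shade meter, 0.25 kg, lying on its rest pad: white rounded bar 130 x 38 x 40 mm (x, y, z) with a black tapering nose at its +x end, in all 180 mm long. Origin on its underside, below the place to grip; the bar runs from x -85 to +45 mm, the nose from +45 to +95 mm; nose axis 20 mm above the underside, along x; z up
- meter_nose (a point): centre of the flat tip of the meter's nose (24 mm diameter), at (+95, 0, +20) mm in the meter's frame
- rest: the fixed grey rest pad of the meter, 170 x 80 x 14 mm (x, y, z); origin: centre of its underside on the table; the meter lies along its x, 14 mm above the table
- jar1: bystander: closed jar, 50 mm diameter, 70 mm high; origin under its centre
- jar2: bystander: closed jar, 60 mm diameter, 85 mm high; origin under its centre
- bowl: bystander: white mixing bowl, 100 mm diameter, 40 mm high; origin under its centre
- pot: bystander: white pot with brushes, 64 mm diameter, 230 mm high with the brushes; origin under its centre
Mind the look-alikes: they are no part of the job. Several things have the shape of the meter; the one meant has the colours described above.

How it is judged:
By the outcome, as a careful person would: the job done as asked, in the order asked, and still so for the second after the job is handed in, with the robot touching nothing.
It also fails if it takes over 61 s, if anything falls off the work surface, if the arm or the gripper's body presses on something with over 40 N, if the wrist force passes 120 N, or if a joint passes its speed limit or range.

ROBOT

A 6-joint arm with a two-finger parallel gripper is mounted at the origin on the work surface. World frame = base frame: x ahead of the robot, y to its left, z up, the work surface at z = 0. Lengths are in m, angles in rad, forces in N, time in s.
With the tool pointing down it reaches from about 0.4 to 0.825 m from the base axis. Payload 7 kg.
Tool frame: the origin (TCP) lies midway between the tips of the shut fingers; the grasp point (between the pads) lies 19 mm behind it; z points along the fingers, y is the line along which they close (so a half turn about z gives the same grasp; the last joint's range is limited). The gripper opens to 88 mm and grips with 3 to 60 N. Pads are 19 mm wide; open, the fingers measure 130 mm over their backs; the gripper's body (78 mm by 193 mm) begins 47 mm behind the grasp point.
Start: joints at [-0.956, 0.359, 0.012, 0, -1.224, -0.288], TCP at [0.217, -0.639, 0.227] pointing down, gripper open.
Joint ranges: [-3.07, 3.07], [-1.43, 2.12], [-1.02, 1.25], [-3.03, 1.67], [-3.05, -0], [-3.03, 3.03]. Speed limits (rad/s): [2.39, 2.39, 3.01, 3.14, 3.14, 3.14].

INTERFACE

Orientations are given as a 3x3 rotation matrix whose columns are the frame's x, y, z axes.
In Python, from cell import env gives the robot as it stands.
- The arm moves only by the shell command python3 -m inch 'ROWS'. ROWS is a JSON object of lists of equal length, an entry for each row: "delta_pos": the shift along the world's x, y, z as a fraction of full scale, a list of three; "dr": the turn, a rotation vector about the world's x, y, z as a fraction of full scale, a list of three; "jaw": the closure, from 0 (fully open) to 1 (shut). A call has 1 to 20 rows; each row is the pose to reach, as a shift and turn from the pose commanded when the call began; what a row does not reach only later rows make up. Full scale, the value 1, is 300 mm for a shift and 1.5 rad for a turn. A row lasts 1/12 s, in which the tool goes at most 41.7 mm and 7.16 degrees, less where a joint would pass 70% of its speed; a pose out of reach is approached as far as the arm can. A call with a number of a shift or a turn outside -1 to 1 is refused whole. A call with a gripper value outside its range is refused whole. The fingers move at their own pace and stop on an object; the grip force is fixed at half the most. Time passes only in rows, so rows that repeat a pose let the fingers close. It gives the time, the measured TCP pose, the force, the opening and the grip force at its end, in the units of the state.
- env.read_state(): the state, without advancing time (a new reading comes with each control period).
- env.read_camera(name): name is "side" or "top" or "wrist"; returns a dict with "pixels" (384x512x3 uint8, blue, green, red), "K" (3x3 intrinsics, pixels), "camera_from_world" (4x4, takes a point from world to camera coordinates). Camera axes: x right, y up, looking along -z (the intrinsics and any distortion apply to the point x, -y, -z); pixel columns grow to the right and rows downward; lengths in m; the calibration is good to about 2 mm. A picture is of the moment at which its call begins. There is no depth.
- env.sign_off(): hands the job in; it is judged then, once.
The state is a dict: "clock": time; "q": joint angles; "qvel": joint speeds; "joint_torque": joint torques, N m; "ee_pos": TCP position; "ee_rot": TCP orientation; "wrist_force": force on the tool from outside, world axes, zero at the start; "ft_torque": the same for the moment, N m; "width": finger opening in m; "grasp_force": force on a finger pad.
Only numpy, scipy, OpenCV 4.12 (cv2) and the standard library are available. Lean on these libraries where they do the work, as an engineer would, in place of code of your own. Each camera call takes 0.05 s, during which the arm holds its last target. There are 200 camera calls.

## Working session

There is one attempt and no reset: what is moved stays moved. The work goes in short steps, Python scripts to look and compute and a shell command to move; the robot and the scene stay as the last step left them, time stands still between calls to the robot, and variables do not carry over. Pictures are saved under pics/ and viewed, at most 10 in all, crops included, and the job is handed in when it is done.

```bash
ls; mkdir -p pics
python3 - <<'E'
from cell import env
import cv2,numpy as np
s=env.read_state();print(s)
for n in ("side","top","wrist"):
    c=env.read_camera(n);cv2.imwrite(f"pics/{n}0.png",c["pixels"]);print(n,c["K"].tolist(),np.round(c["camera_from_world"],4).tolist(),[k for k in c])
a=cv2.imread("pics/top0.png");b=cv2.imread("pics/side0.png")
E
```

```text
pics
{'clock': 0.0, 'q': array([-9.55894577e-01,  3.59421587e-01,  1.10487602e-02, -3.51091301e-04,
       -1.22409560e+00, -2.88105201e-01]), 'qvel': array([-9.69849952e-04,  4.94750116e-04, -8.38985079e-04, -3.32514845e-05,
       -1.88101570e-03, -4.06939903e-04]), 'joint_torque': array([-3.73946577e-04, -5.82717812e+01,  2.93044442e+01,  6.99750245e+00,
        6.56617165e-03, -1.45724393e-04]), 'ee_pos': array([ 0.21650036, -0.63881618,  0.22559568]), 'ee_rot': array([[-9.47113867e-01, -3.20896931e-01, -6.94871060e-04],
       [-3.20897644e-01,  9.47112602e-01,  1.55629470e-03],
       [ 1.58710944e-04,  1.69697078e-03, -9.99998548e-01]]), 'wrist_force': array([-0.27250462, -0.24765681,  0.36646101]), 'ft_torque': array([ 0.00516612, -0.06747466, -0.01836845]), 'grasp_force': 0.0, 'width': 0.08751981103107256}
side [[483.18021217194837, 0.0, 263.50478553007], [0.0, 483.18021217194837, 193.1572791720074], [0.0, 0.0, 1.0]] [[-0.7767, -0.6298, -0.0073, 0.3768], [0.4038, -0.5068, 0.7616, -0.3395], [-0.4834, 0.5886, 0.648, -1.3692], [0.0, 0.0, 0.0, 1.0]] ['pixels', 'K', 'camera_from_world']
top [[363.9555341757261, 0.0, 257.26129993430743], [0.0, 363.9555341757261, 189.41578941044932], [0.0, 0.0, 1.0]] [[-0.0146, -0.9999, 0.0042, -0.0163], [0.9957, -0.0141, 0.092, -0.5379], [-0.092, 0.0056, 0.9957, -1.021], [0.0, 0.0, 0.0, 1.0]] ['pixels', 'K', 'camera_from_world']
wrist [[272.6530720873593, 0.0, 257.5828354724165], [0.0, 272.6530720873593, 191.71867344817667], [0.0, 0.0, 1.0]] [[-0.3219, 0.9468, 0.0023, 0.6725], [-0.9108, -0.309, -0.2737, 0.0346], [-0.2584, -0.0902, 0.9618, -0.3914], [0.0, 0.0, 0.0, 1.0]] ['pixels', 'K', 'camera_from_world']
```

View pics/top0.png

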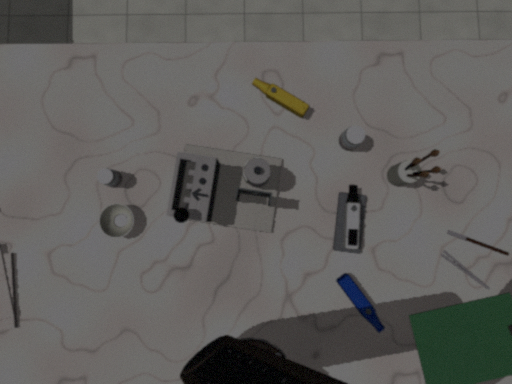

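View pics/side0.png

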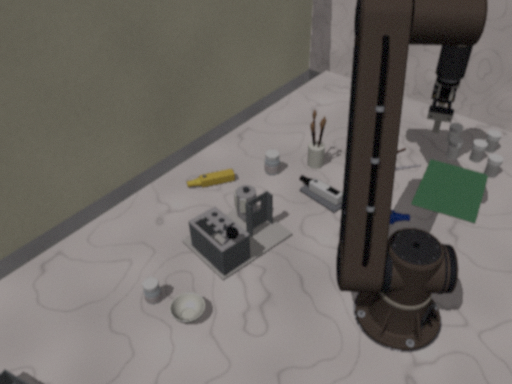

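Top view: the stand is at about (225,187). The knob is at (181,214), the parking end nearest the robot. The arrow is at about (200,194), with discs at about (202,181) and (204,167).

Could be taken for the meter: white bar with black nose on the grey pad (353,218), yellow bar (280,97), blue bar (360,302). I choose the white one at (353,218) and will check it in a crop.

Run:
```python
import cv2,numpy as np
a=cv2.imread("pics/top0.png")
c=cv2.resize(a[140:260,165:375],None,fx=3.8,fy=3.8,interpolation=cv2.INTER_CUBIC)
c=np.clip(c.astype(float)*1.6,0,255).astype(np.uint8)
for i in range(170,375,20): cv2.putText(c,str(i),(int((i-165)*3.8),10),0,.35,(0,0,255));cv2.line(c,(int((i-165)*3.8),12),(int((i-165)*3.8),18),(0,0,255))
for i in range(150,260,10): cv2.putText(c,str(i),(0,int((i-140)*3.8)+4),0,.35,(0,0,255))
cv2.imwrite("pics/crop1.png",c)
b=cv2.imread("pics/side0.png")
c=cv2.resize(b[165:285,170:350],None,fx=4.4,fy=4.4,interpolation=cv2.INTER_CUBIC)
c=np.clip(c.astype(float)*1.6,0,255).astype(np.uint8)
for i in range(170,350,20): cv2.putText(c,str(i),(int((i-170)*4.4),10),0,.35,(0,0,255));cv2.line(c,(int((i-170)*4.4),12),(int((i-170)*4.4),18),(0,0,255))
for i in range(170,285,10): cv2.putText(c,str(i),(0,int((i-165)*4.4)+4),0,.35,(0,0,255))
cv2.imwrite("pics/crop2.png",c)
```

```text
(no output)
```

View pics/crop1.png

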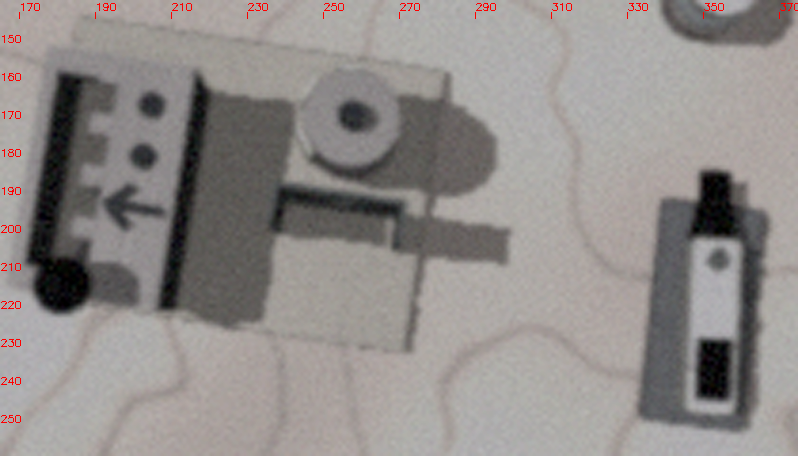

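View pics/crop2.png

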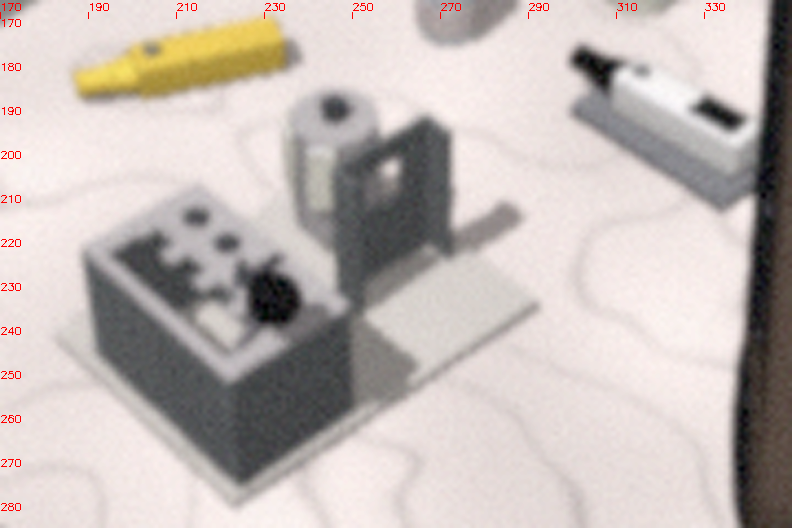

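Crop 1: the arrow at (202,194) points left (+y) into the notch just past parking (x −18, swing 0.317). The discs at (205,167) and (203,181) are beside the other two. The meter is the white bar with the black nose at (352,187) and the bar down to row 248. Crop 2 agrees: knob at (232,232), window plate at about (258,212).

```bash
cat > h.py <<'E'
import cv2,numpy as np
from cell import env
def ray(c,p):
    T=np.array(c["camera_from_world"]);K=np.array(c["K"]);R=T[:3,:3]
    d=np.linalg.solve(K,[p[0],p[1],1.]);d=R.T@np.array([d[0],-d[1],-d[2]])
    return -R.T@T[:3,3],d/np.linalg.norm(d)
def cast(c,p,z):
    o,d=ray(c,p);return o+d*(z-o[2])/d[2]
def tri(*cps):
    A=np.zeros((3,3));b=np.zeros(3)
    for c,p in cps:
        o,d=ray(c,p);M=np.eye(3)-np.outer(d,d);A+=M;b+=M@o
    x=np.linalg.solve(A,b);r=[np.linalg.norm((np.eye(3)-np.outer(d,d))@(x-o)) for o,d in (ray(*q) for q in cps)]
    return np.round(x,4),np.round(max(r),4)
def proj(c,X):
    q=np.array(c["camera_from_world"])@np.append(X,1);q=np.array(c["K"])@np.array([q[0],-q[1],-q[2]]);return q[:2]/q[2]
E
python3 - <<'E'
from h import *
t=env.read_camera("top");s=env.read_camera("side");w=env.read_camera("wrist")
for n,a,b in [("disc far",(205,167.4),(214.8,213.9)),("disc mid",(202.6,181),(221.8,220.2)),("knob",(181.3,214.7),(232,232.5)),("meter dot",(353.9,208.4),(315.9,180.9))]:
    print(n,tri((t,a),(s,b)))
u=lambda x,y:(165+x/3.8,140+y/3.8)
for n,p,z in [("platefar L",(85,15),.012),("far R",(448,73),.012),("near R",(410,352),.012),("rest fl",(662,199),.014),("fr",(768,212),.014),("nr",(747,430),.014),("nl",(638,417),.014),
 ("box fl",(47,47),.122),("fr",(200,72),.122),("nr",(163,308),.122),("bar fl",(692,235),.054),("fr",(740,237),.054),("nr",(733,415),.054),("nl",(687,410),.054),("nose tip",(716,171),.034),("turret",(352,118),.145),("plate top r",(404,203),.142),("l",(282,187),.142)]:
    print(n,np.round(cast(t,u(*p),z),4))
st=env.read_state();o,d=ray(w,(256,192));print("wristcam",o,d,"in tool",st["ee_rot"].T@(o-st["ee_pos"]),st["ee_rot"].T@d)
E
```

```text
disc far (array([0.5883, 0.1124, 0.1236]), np.float64(0.0001))
disc mid (array([0.5528, 0.1188, 0.1225]), np.float64(0.0001))
knob (array([0.4651, 0.1663, 0.1609]), np.float64(0.0004))
meter dot (array([ 0.4782, -0.2912,  0.0563]), np.float64(0.0002))
platefar L [0.676  0.1795 0.012 ]
far R [ 0.6267 -0.1005  0.012 ]
near R [ 0.4133 -0.0672  0.012 ]
rest fl [ 0.5267 -0.2619  0.014 ]
fr [ 0.5156 -0.3426  0.014 ]
nr [ 0.3513 -0.3198  0.014 ]
nl [ 0.3622 -0.238   0.014 ]
box fl [0.6294 0.1851 0.122 ]
fr [0.6105 0.0794 0.122 ]
nr [0.4484 0.1053 0.122 ]
bar fl [ 0.4966 -0.2737  0.054 ]
fr [ 0.4947 -0.3089  0.054 ]
nr [ 0.3656 -0.2986  0.054 ]
nl [ 0.3697 -0.2653  0.054 ]
nose tip [ 0.5456 -0.2986  0.034 ]
turret [ 0.5736 -0.0249  0.145 ]
plate top r [ 0.5161 -0.059   0.142 ]
l [0.528  0.0227 0.142 ]
wristcam [ 0.14693293 -0.66140191  0.38477778] [ 0.26143405  0.08442985 -0.96152163] in tool [ 0.07315495  0.00136717 -0.15854835] [-0.27479563 -0.00453915  0.96149194]
```

```bash
python3 -m inch '{"delta_pos":[[0.67,0.93,0.1],[0.67,0.93,0.1],[0.67,0.93,0.1],[0.67,0.93,0.1],[0.67,0.93,0.1],[0.67,0.93,0.1],[0.67,0.93,0.1],[0.67,0.93,0.1],[0.67,0.93,0.1],[0.67,0.93,0.1],[0.67,0.93,0.1],[0.67,0.93,0.1]],"dr":[[0,0,-0.326],[0,0,-0.326],[0,0,-0.326],[0,0,-0.326],[0,0,-0.326],[0,0,-0.326],[0,0,-0.326],[0,0,-0.326],[0,0,-0.326],[0,0,-0.326],[0,0,-0.326],[0,0,-0.326]],"jaw":[0,0,0,0,0,0,0,0,0,0,0,0]}'
python3 -m inch '{"delta_pos":[[0.17,0.93,0.1],[0.17,0.93,0.1],[0.17,0.93,0.1],[0.17,0.93,0.1],[0.17,0.93,0.1],[0.17,0.93,0.1],[0.17,0.93,0.1],[0.17,0.93,0.1],[0.17,0.93,0.1],[0.17,0.93,0.1]],"dr":[[0,0,0],[0,0,0],[0,0,0],[0,0,0],[0,0,0],[0,0,0],[0,0,0],[0,0,0],[0,0,0],[0,0,0]],"jaw":[0,0,0,0,0,0,0,0,0,0]}'
python3 - <<'E'
from h import *
s=env.read_state();print(s["clock"],s["ee_pos"],s["ee_rot"].round(3).tolist(),s["q"].round(2))
c=env.read_camera("wrist");cv2.imwrite("pics/w1.png",c["pixels"]);np.savez("w1.npz",**{k:np.array(c[k]) for k in ("K","camera_from_world")})
E
```

```text
clock: 1.3
ee_pos: [0.4175, -0.3603, 0.2565]
ee_rot: [[-0.987, 0.161, -0.0], [0.161, 0.987, 0.0], [0.0, 0.0, -1.0]]
wrist_force: [-0.8, 0.4, -0.2]
width: 0.0875
grasp_force: 0.0
clock: 2.13
ee_pos: [0.4684, -0.082, 0.2863]
ee_rot: [[-0.987, 0.162, -0.001], [0.162, 0.987, -0.0], [0.001, -0.0, -1.0]]
wrist_force: [-0.3, -0.6, 0.6]
width: 0.0876
grasp_force: 0.0
2.1333 [ 0.46841486 -0.08204706  0.28632926] [[-0.987, 0.162, -0.001], [0.162, 0.987, -0.0], [0.001, -0.0, -1.0]] [ 0.24 -0.01 -0.31  0.   -1.27 -1.98]
```

```bash
python3 -m inch '{"delta_pos":[[-0.01,0.83,0],[-0.01,0.83,0],[-0.01,0.83,0],[-0.01,0.83,0],[-0.01,0.83,0],[-0.01,0.83,0],[-0.01,0.83,0],[-0.01,0.83,0],[-0.01,0.83,0],[-0.01,0.83,0]],"dr":[[0,0,0],[0,0,0],[0,0,0],[0,0,0],[0,0,0],[0,0,0],[0,0,0],[0,0,0],[0,0,0],[0,0,0]],"jaw":[0,0,0,0,0,0,0,0,0,0]}'
python3 - <<'E'
from h import *
s=env.read_state();print(s["clock"],s["ee_pos"],s["q"].round(2))
c=env.read_camera("wrist");cv2.imwrite("pics/w2.png",c["pixels"]);np.savez("w2.npz",**{k:np.array(c[k]) for k in ("K","camera_from_world")})
v=np.hstack([np.clip(cv2.resize(cv2.imread(f"pics/w{i}.png"),(400,300),interpolation=cv2.INTER_AREA)*1.5,0,255).astype(np.uint8) for i in (1,2)])
cv2.imwrite("pics/w12.png",v)
E
```

```text
clock: 3.02
ee_pos: [0.4659, 0.166, 0.2864]
ee_rot: [[-0.986, 0.164, -0.0], [0.164, 0.986, -0.0], [0.0, -0.0, -1.0]]
wrist_force: [0.7, 0.7, 0.5]
width: 0.0875
grasp_force: 0.0
3.0167 [0.46589481 0.16601273 0.28639013] [ 0.74  0.02 -0.28  0.   -1.27 -2.48]
```

View pics/w12.png

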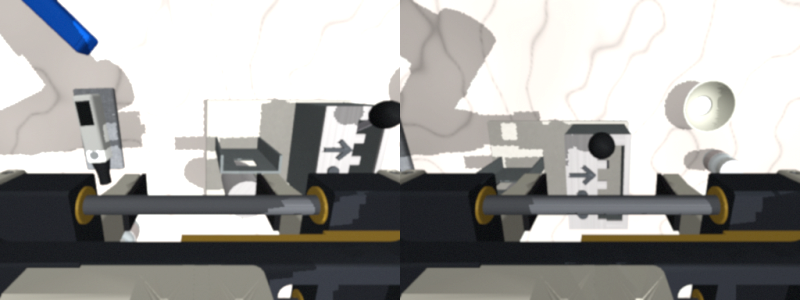

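w12 shows the wrist views, upright with image up = toward the robot. Left: meter and pad around (98,130), arrow at (337,150). Right: knob at (201,146) between the jaws, arrow at (182,175) pointing at the notch next to parking. Now measuring the knob and marks.

Run:
```python
from h import *
W={i:(cv2.imread(f"pics/w{i}.png"),dict(np.load(f"w{i}.npz"))) for i in (1,2)}
for i,(roi,) in {1:((360,125,512,232),),2:((195,155,320,240),)}.items():
    im,c=W[i];x0,y0,x1,y1=roi
    g=cv2.cvtColor(im,cv2.COLOR_BGR2GRAY)[y0:y1,x0:x1]
    for th in (25,75,90):
        m=(g<th).astype(np.uint8);n,l,st,ce=cv2.connectedComponentsWithStats(m)
        for k in range(1,n):
            if 60<st[k,4]<4000: print(i,th,st[k]+[x0,y0,0,0,0],(ce[k]+[x0,y0]).round(1))
t={"K":None}
# predicted pixel of stand points for rough pose
c2=W[2][1];th=np.radians(-9.3);R=np.array([[np.cos(th),-np.sin(th)],[np.sin(th),np.cos(th)]]);o=np.array([.5462,.0656])
for n,p,z in [("knob",(-96,85),.161),("arrow",(-38,53),.125),("disc",(-2,53),.125),("boxnearR",(-105,27),.122),("boxnearL",(-105,131),.122)]:
    X=np.append(o+R@(np.array(p)/1000),z);print(n,X.round(4),proj(W[1][1],X).round(1),proj(c2,X).round(1))
```

```text
1 25 [473 130  39  34 980] [491.4 146.9]
1 25 [394 222 108  10 923] [444.4 227. ]
1 75 [415 180  34  24 209] [435.  191.6]
1 90 [415 179  35  25 303] [435.2 191.5]
2 25 [242 170  32  33 747] [257.2 185.8]
2 75 [ 212  159   81   45 1846] [254.8 175.8]
2 75 [282 187   5  53 175] [283.8 212.6]
2 75 [218 213  31  22 229] [236.3 223.6]
2 90 [ 211  159   83   57 1969] [254.5 176.5]
2 90 [281 187   6  53 217] [283.7 212.7]
2 90 [217 212  33  24 287] [235.9 224. ]
knob [0.4652 0.165  0.161 ] [491.4 145.4] [255.  185.1]
arrow [0.5173 0.124  0.125 ] [429.5 190.2] [230.  222.6]
disc [0.5528 0.1182 0.125 ] [424.6 217.8] [230.8 248.4]
boxnearR [0.4469 0.1092 0.122 ] [415.6 133.9] [207.1 169.8]
boxnearL [0.4638 0.2118 0.122 ] [505. 134.] [293.4 169.7]
```

Run:
```python
from h import *
c1,c2=[dict(np.load(f"w{i}.npz")) for i in (1,2)]
print("knob",tri((c1,(491.4,146.9)),(c2,(257.2,185.8))));print("arrow",tri((c1,(435.1,191.5)),(c2,(236.1,223.8))))
print(cast(c2,(257.2,185.8),.161), cast(c2,(236.1,223.8),.125))
s=env.read_state();print(s["ee_pos"])
# knob path, stand yaw candidates
for d in (-8.8,-9.3,-10):
    th=np.radians(d);R=np.array([[np.cos(th),-np.sin(th)],[np.sin(th),np.cos(th)]])
    f=lambda a,b:np.array([*(R@np.array([160*np.sin(a),160*np.cos(a)*np.sin(b)])),160*np.cos(a)*np.cos(b)])
    k=f(-.495,0);print(d,[(f(a-.495,b)-k).round(1).tolist() for a,b in [(0,.205),(.317,.205),(.317,0)]])
```

```text
knob (array([0.4672, 0.1672, 0.1585]), np.float64(0.0002))
arrow (array([0.5204, 0.1312, 0.1243]), np.float64(0.0))
[0.46633924 0.16725972 0.161     ] [0.52015324 0.13132288 0.125     ]
[0.46592057 0.16598895 0.28653683]
-8.8 [[4.4, 28.3, -2.9], [52.0, 24.4, 13.4], [47.1, -7.3, 16.7]]
-9.3 [[4.6, 28.3, -2.9], [52.2, 23.9, 13.4], [47.0, -7.7, 16.7]]
-10 [[5.0, 28.2, -2.9], [52.5, 23.3, 13.4], [47.0, -8.3, 16.7]]
```

```bash
python3 -m inch '{"delta_pos":[[0,0,-0.1],[0,0.004,-0.2],[0,0.004,-0.3],[0,0.004,-0.4],[0.002,0.004,-0.44],[0.002,0.004,-0.478],[0.002,0.004,-0.478],[0.002,0.004,-0.478],[0.002,0.004,-0.478],[0.002,0.004,-0.478],[0.002,0.004,-0.478],[0.002,0.004,-0.478],[0.002,0.004,-0.478],[0.002,0.004,-0.478],[0.002,0.004,-0.478],[0.002,0.004,-0.478]],"dr":[[0,0,0],[0,0,0],[0,0,0],[0,0,0],[0,0,0],[0,0,0],[0,0,0],[0,0,0],[0,0,0],[0,0,0],[0,0,0],[0,0,0],[0,0,0],[0,0,0],[0,0,0],[0,0,0]],"jaw":[0,0,0,0,0,0,0,1,1,1,1,1,1,1,1,1]}'
```

```text
clock: 4.4
ee_pos: [0.4658, 0.1684, 0.1432]
ee_rot: [[-0.987, 0.161, -0.001], [0.161, 0.987, -0.001], [0.001, -0.001, -1.0]]
wrist_force: [-1.8, -2.5, 3.3]
width: 0.037
grasp_force: 30.0
```

```bash
python3 -m inch '{"delta_pos":[[0.004,0.025,-0.002],[0.008,0.05,-0.005],[0.012,0.075,-0.008],[0.016,0.1,-0.01],[0.016,0.1,-0.01],[0.016,0.1,-0.01],[0.04,0.098,0.004],[0.07,0.095,0.015],[0.1,0.09,0.026],[0.125,0.086,0.034],[0.15,0.083,0.04],[0.174,0.08,0.045],[0.174,0.08,0.045],[0.174,0.08,0.045],[0.174,0.08,0.045]],"dr":[[0,0,0],[0,0,0],[0,0,0],[0,0,0],[0,0,0],[0,0,0],[0,0,0],[0,0,0],[0,0,0],[0,0,0],[0,0,0],[0,0,0],[0,0,0],[0,0,0],[0,0,0]],"jaw":[1,1,1,1,1,1,1,1,1,1,1,1,1,1,1]}'
```

```text
clock: 5.65
ee_pos: [0.5183, 0.1925, 0.1566]
ee_rot: [[-0.987, 0.162, -0.0], [0.162, 0.987, -0.001], [0.0, -0.001, -1.0]]
wrist_force: [-0.8, -5.2, 4.0]
width: 0.0362
grasp_force: 30.0
```

```bash
python3 -m inch '{"delta_pos":[[-0.004,-0.025,0.003],[-0.008,-0.05,0.006],[-0.013,-0.08,0.009],[-0.017,-0.105,0.011],[-0.017,-0.105,0.011],[-0.017,-0.105,0.011],[-0.017,-0.105,0.011]],"dr":[[0,0,0],[0,0,0],[0,0,0],[0,0,0],[0,0,0],[0,0,0],[0,0,0]],"jaw":[1,1,1,1,1,1,1]}'
```

```text
clock: 6.23
ee_pos: [0.5135, 0.1612, 0.1604]
ee_rot: [[-0.987, 0.162, 0.0], [0.162, 0.987, -0.0], [-0.0, -0.0, -1.0]]
wrist_force: [-2.6, 0.4, 5.9]
width: 0.0364
grasp_force: 30.0
```

```bash
python3 -m inch '{"delta_pos":[[0,0,0],[0,0,0],[0,0,0],[0,0,0],[0,0,0],[0,0,0],[0,0,0.1],[0,0,0.2],[0,0,0.3],[0,0,0.4],[0,0,0.45],[0,0,0.45],[0,0,0.45]],"dr":[[0,0,0],[0,0,0],[0,0,0],[0,0,0],[0,0,0],[0,0,0],[0,0,0],[0,0,0],[0,0,0],[0,0,0],[0,0,0],[0,0,0],[0,0,0]],"jaw":[0,0,0,0,0,0,0,0,0,0,0,0,0]}'
python3 - <<'E'
from h import *
c=env.read_camera("wrist");im=c["pixels"];cv2.imwrite("pics/w3.png",im)
g=cv2.cvtColor(im,cv2.COLOR_BGR2GRAY)[120:240,170:340]
m=(g<25).astype(np.uint8);n,l,st,ce=cv2.connectedComponentsWithStats(m)
for k in range(1,n):
    if st[k,4]>150: print(st[k],ce[k]+[170,120], cast(c,ce[k]+[170,120],.1775))
# expected knob home vs parked knob (.4665,.1672)
print(np.array([.4665,.1672])+[.047,-.0077])
cv2.imwrite("pics/w3c.png",cv2.resize(np.clip(im[100:240,170:340]*1.3,0,255).astype(np.uint8),None,fx=4,fy=4,interpolation=cv2.INTER_CUBIC))
E
```

```text
clock: 7.32
ee_pos: [0.5136, 0.1618, 0.2958]
ee_rot: [[-0.987, 0.162, 0.002], [0.162, 0.987, 0.001], [-0.001, 0.002, -1.0]]
wrist_force: [0.4, 0.4, -1.3]
width: 0.0876
grasp_force: 0.0
[ 66  50  35  33 762] [253.14041995 185.69553806] [0.51159134 0.15933229 0.1775    ]
[  0 103  17  17 166] [180.09638554 233.25903614] [0.55208973 0.07087967 0.1775    ]
[0.5135 0.1595]
```

View pics/w3c.png

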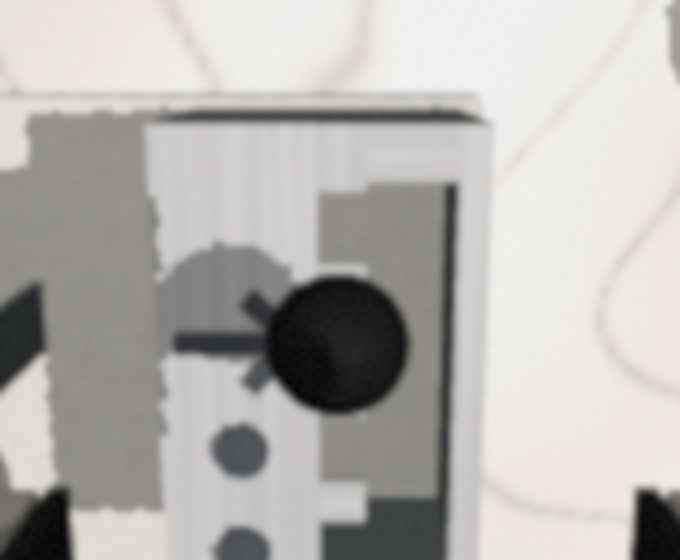

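The crop shows the knob at (338,344) on the arrow's shaft line (row 342), home in y (0.1593 measured, 0.1595 expected), so the lever is in the wanted notch. Next I fix the stand pose and then look at the meter.

```bash
python3 - <<'E'
from h import *
c=env.read_camera("wrist")
P={n:cast(c,(170+(u-0)/4-.4,100+v/4-.4),z)[:2] for n,u,v,z in [("nr",148,125,.122),("nl",490,122,.122),("rf",165,560,.122),("lf",475,560,.122),("disc",240,450,.1255),("near edge base l",480,96,.012)]}
for k,v in P.items(): print(k,v.round(4))
yaw=[np.degrees(np.arctan2(*(P[b]-P[a])[::-1])) for a,b in (("nr","rf"),("nl","lf"))]+[np.degrees(np.arctan2(*(P["nl"]-P["nr"])[::-1]))-90]
print(yaw)
for y in (-9.3,-9.0,-9.6):
    th=np.radians(y);R=np.array([[np.cos(th),-np.sin(th)],[np.sin(th),np.cos(th)]])
    for n,X,p in [("park",(.4667,.1672),(-96.2,85)),("knob",(.5120,.1593),(-48.3,85)),("disc",P["disc"],(-2,53)),("nr",P["nr"],(-105,27)),("nl",P["nl"],(-105,131)),("topdisc",(.5883,.1124),(34,53)),("turret",(.5736,-.0249),(45,-85)),("wplate",(.52205,-.01815),(-8,-85))]:
        o=np.array(X)-R@(np.array(p)/1000);print(y,n,o.round(4),"win",(o+R@[-.01,-.085]).round(4))
E
python3 -m inch '{"delta_pos":[[-0.1,-0.95,0],[-0.1,-0.95,0],[-0.1,-0.95,0],[-0.1,-0.95,0],[-0.1,-0.95,0],[-0.1,-0.95,0],[-0.1,-0.95,0],[-0.1,-0.95,0],[-0.1,-0.95,0],[-0.1,-0.95,0]],"dr":[[0,0,0],[0,0,0.01],[0,0,0.02],[0,0,0.02],[0,0,0.02],[0,0,0.02],[0,0,0.02],[0,0,0.02],[0,0,0.02],[0,0,0.02]],"jaw":[0,0,0,0,0,0,0,0,0,0]}'
python3 -m inch '{"delta_pos":[[0.03,-0.56,0],[0.03,-0.56,0],[0.03,-0.56,0],[0.03,-0.56,0],[0.03,-0.56,0],[0.03,-0.56,0],[0.03,-0.56,0],[0.03,-0.56,0]],"dr":[[0,0,0.01],[0,0,0.02],[0,0,0.04],[0,0,0.04],[0,0,0.04],[0,0,0.04],[0,0,0.04],[0,0,0.04]],"jaw":[0,0,0,0,0,0,0,0]}'
python3 - <<'E'
from h import *
c=env.read_camera("wrist");cv2.imwrite("pics/w4.png",c["pixels"]);np.savez("w4.npz",**{k:np.array(c[k]) for k in ("K","camera_from_world")})
cv2.imwrite("pics/w4c.png",np.clip(cv2.resize(c["pixels"][20:240,160:360],None,fx=2.7,fy=2.7,interpolation=cv2.INTER_CUBIC)*1.2,0,255).astype(np.uint8))
E
```

```text
nr [0.4494 0.1124]
nl [0.4649 0.2127]
rf [0.5886 0.0881]
lf [0.6052 0.1898]
disc [0.5533 0.1206]
near edge base l [0.4625 0.2227]
[np.float64(-9.873560398914274), np.float64(-9.267156604378268), np.float64(-8.750976630133565)]
-9.3 park [0.5479 0.0678] win [ 0.5243 -0.0145]
-9.3 knob [0.5459 0.0676] win [ 0.5223 -0.0147]
-9.3 disc [0.5467 0.068 ] win [ 0.5231 -0.0143]
-9.3 nr [0.5487 0.0687] win [ 0.5251 -0.0135]
-9.3 nl [0.5473 0.0664] win [ 0.5237 -0.0158]
-9.3 topdisc [0.5462 0.0656] win [ 0.5226 -0.0167]
-9.3 turret [0.5429 0.0663] win [ 0.5193 -0.016 ]
-9.3 wplate [0.5437 0.0644] win [ 0.5201 -0.0178]
-9.0 park [0.5484 0.0682] win [ 0.5252 -0.0142]
-9.0 knob [0.5464 0.0678] win [ 0.5232 -0.0146]
-9.0 disc [0.547  0.0679] win [ 0.5238 -0.0144]
-9.0 nr [0.5489 0.0693] win [ 0.5258 -0.0131]
-9.0 nl [0.5481 0.0669] win [ 0.5249 -0.0155]
-9.0 topdisc [0.5464 0.0654] win [ 0.5233 -0.017 ]
-9.0 turret [0.5425 0.0661] win [ 0.5193 -0.0163]
-9.0 wplate [0.5432 0.0646] win [ 0.5201 -0.0178]
-9.6 park [0.5474 0.0673] win [ 0.5233 -0.0148]
-9.6 knob [0.5454 0.0674] win [ 0.5214 -0.0147]
-9.6 disc [0.5464 0.068 ] win [ 0.5224 -0.0141]
-9.6 nr [0.5485 0.0682] win [ 0.5244 -0.0139]
-9.6 nl [0.5466 0.066 ] win [ 0.5225 -0.0161]
-9.6 topdisc [0.5459 0.0658] win [ 0.5219 -0.0163]
-9.6 turret [0.5434 0.0664] win [ 0.5194 -0.0157]
-9.6 wplate [0.5441 0.0643] win [ 0.5201 -0.0178]
clock: 8.25
ee_pos: [0.4829, -0.1238, 0.294]
ee_rot: [[-0.991, 0.133, -0.002], [0.133, 0.991, 0.0], [0.002, -0.0, -1.0]]
wrist_force: [1.1, 0.9, 0.5]
width: 0.0875
grasp_force: 0.0
clock: 8.92
ee_pos: [0.4927, -0.29, 0.2948]
ee_rot: [[-0.998, 0.07, -0.0], [0.07, 0.998, 0.0], [0.0, 0.0, -1.0]]
wrist_force: [0.2, -0.1, -0.1]
width: 0.0875
grasp_force: 0.0
```

View pics/w4c.png

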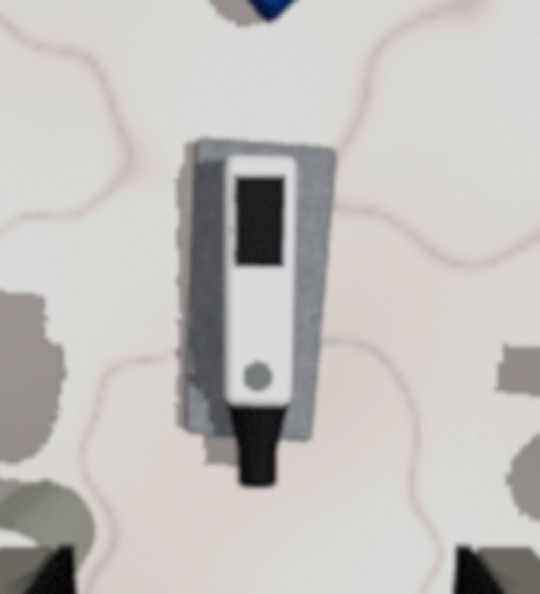

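The crop shows the white meter on its grey pad: bar corners (228,155), (297,157), (293,405), (225,402), nose tip (258,486). The pad corners are (193,138), (335,149), (312,440), (183,430), slightly turned against the meter.

Run:
```python
from h import *
c=dict(np.load("w4.npz"));t=env.read_camera("top")
px=lambda u,v:(160+u/2.7-.3,20+v/2.7-.3)
C=lambda u,v,z:cast(c,px(u,v),z)[:2]
bar=[C(228,155,.054),C(297,157,.054),C(293,405,.054),C(225,402,.054)]
rest=[C(193,138,.014),C(335,149,.014),C(312,440,.014),C(183,430,.014)]
tip=C(258,484,.034);
print("tip",tip,"dot tri",tri((c,px(257.5,376.5)),(t,(353.9,208.4))),C(257.5,376.5,.054))
for n,q in (("bar",bar),("rest",rest)):
    q=np.array(q);ax=(q[2]+q[3]-q[0]-q[1])/2;cen=q.mean(0)
    print(n,cen.round(4),"len",np.linalg.norm(ax).round(4),"wid",np.linalg.norm(q[1]-q[0]).round(4),np.linalg.norm(q[2]-q[3]).round(4),"yaw",np.degrees(np.arctan2(ax[1],ax[0])).round(2),[np.degrees(np.arctan2(*(b-a)[::-1])).round(1) for a,b in ((q[0],q[3]),(q[1],q[2]),(q[0],q[1]),(q[3],q[2]))])
    u=ax/np.linalg.norm(ax)
    if n=="bar": print("origin",(cen+.02*u).round(4),(tip-.095*u).round(4))
s=env.read_state();print(s["ee_pos"],np.degrees(np.arctan2(s["ee_rot"][1,0],s["ee_rot"][0,0])))
# top camera pad corners heights via tri
u=lambda x,y:(165+x/3.8,140+y/3.8)
for a,b in [((662,199),(312,440)),((768,212),(183,430)),((747,430),(193,138)),((638,417),(335,149))]: print("pad corner",tri((t,u(*a)),(c,px(*b))))
```

```text
tip [ 0.55003958 -0.2957508 ] dot tri (array([ 0.4793, -0.2901,  0.064 ]), np.float64(0.0018)) [ 0.48251872 -0.29103555]
bar [ 0.4344 -0.2859] len 0.1267 wid 0.0348 0.0375 yaw -4.88 [np.float64(-5.5), np.float64(-4.3), np.float64(84.5), np.float64(83.5)]
origin [ 0.4543 -0.2876] [ 0.4554 -0.2877]
rest [ 0.4423 -0.2896] len 0.1658 wid 0.0786 0.0794 yaw -7.48 [np.float64(-7.6), np.float64(-7.4), np.float64(81.9), np.float64(81.5)]
[ 0.49276145 -0.28999271  0.29522749] 175.99685296878258
pad corner (array([ 0.5272, -0.2609,  0.0215]), np.float64(0.0014))
pad corner (array([ 0.5145, -0.3373,  0.0314]), np.float64(0.0002))
pad corner (array([ 0.3534, -0.318 ,  0.0181]), np.float64(0.0018))
pad corner (array([ 0.3631, -0.2394,  0.006 ]), np.float64(0.0015))
```

```bash
python3 -m inch '{"delta_pos":[[-0.06,0.008,-0.1],[-0.127,0.008,-0.2],[-0.127,0.008,-0.33],[-0.127,0.008,-0.46],[-0.127,0.008,-0.58],[-0.127,0.008,-0.68],[-0.127,0.008,-0.76],[-0.127,0.008,-0.82],[-0.127,0.008,-0.87],[-0.127,0.008,-0.905],[-0.127,0.008,-0.905],[-0.127,0.008,-0.905],[-0.127,0.008,-0.905],[-0.127,0.008,-0.905],[-0.127,0.008,-0.905],[-0.127,0.008,-0.905],[-0.127,0.008,-0.905],[-0.127,0.008,-0.905],[-0.127,0.008,-0.905]],"dr":[[0,0,-0.012],[0,0,-0.012],[0,0,-0.012],[0,0,-0.012],[0,0,-0.012],[0,0,-0.012],[0,0,-0.012],[0,0,-0.012],[0,0,-0.012],[0,0,-0.012],[0,0,-0.012],[0,0,-0.012],[0,0,-0.012],[0,0,-0.012],[0,0,-0.012],[0,0,-0.012],[0,0,-0.012],[0,0,-0.012],[0,0,-0.012]],"jaw":[0,0,0,0,0,0,0,0,0,0,0,0,1,1,1,1,1,1,1]}'
```

```text
clock: 10.6
ee_pos: [0.4543, -0.2892, 0.0236]
ee_rot: [[-0.996, 0.09, 0.0], [0.09, 0.996, -0.0], [-0.0, -0.0, -1.0]]
wrist_force: [0.1, -0.6, 0.0]
width: 0.0463
grasp_force: 0.0
```

```bash
python3 -m inch '{"delta_pos":[[0,0,0],[0,0,0],[0,0,0],[0,0,0],[0,0,0]],"dr":[[0,0,0],[0,0,0],[0,0,0],[0,0,0],[0,0,0]],"jaw":[1,1,1,1,1]}'
python3 -m inch '{"delta_pos":[[0,0,0.05],[0,0,0.12],[0,0,0.2],[0,0,0.3],[0,0,0.38],[0,0,0.42],[0,0,0.42],[0,0,0.42]],"dr":[[0,0,0],[0,0,0],[0,0,0],[0,0,0],[0,0,0],[0,0,0],[0,0,0],[0,0,0]],"jaw":[1,1,1,1,1,1,1,1]}'
```

```text
clock: 11.02
ee_pos: [0.4543, -0.2892, 0.0235]
ee_rot: [[-0.996, 0.09, 0.0], [0.09, 0.996, -0.0], [-0.0, -0.0, -1.0]]
wrist_force: [-0.5, -1.1, 0.5]
width: 0.0378
grasp_force: 30.0
clock: 11.68
ee_pos: [0.4542, -0.2889, 0.1494]
ee_rot: [[-0.996, 0.09, 0.001], [0.09, 0.996, 0.0], [-0.001, 0.0, -1.0]]
wrist_force: [-0.1, 0.1, -2.9]
width: 0.0377
grasp_force: 30.0
```

```bash
python3 -m inch '{"delta_pos":[[-0.01,0.06,0.06],[-0.03,0.15,0.12],[-0.05,0.25,0.18],[-0.07,0.37,0.2],[-0.09,0.49,0.2],[-0.11,0.6,0.2],[-0.13,0.71,0.2],[-0.15,0.82,0.2],[-0.17,0.92,0.2],[-0.172,0.96,0.2],[-0.172,0.976,0.2],[-0.172,0.976,0.2],[-0.172,0.976,0.2],[-0.172,0.976,0.2]],"dr":[[0,0,0],[0,0,-0.01],[0,0,-0.02],[0,0,-0.03],[0,0,-0.04],[0,0,-0.048],[0,0,-0.048],[0,0,-0.048],[0,0,-0.048],[0,0,-0.048],[0,0,-0.048],[0,0,-0.048],[0,0,-0.048],[0,0,-0.048]],"jaw":[1,1,1,1,1,1,1,1,1,1,1,1,1,1]}'
python3 - <<'E'
from h import *
for n in ("top","side","wrist"):
    c=env.read_camera(n);cv2.imwrite(f"pics/{n}5.png",c["pixels"]);
    if n=="wrist":np.savez("w5.npz",**{k:np.array(c[k]) for k in ("K","camera_from_world")})
a=cv2.resize(cv2.imread("pics/top5.png")[140:260,165:300],None,fx=2.9,fy=2.9,interpolation=cv2.INTER_CUBIC)
b=cv2.resize(cv2.imread("pics/side5.png")[150:270,180:315],None,fx=2.9,fy=2.9,interpolation=cv2.INTER_CUBIC)
cv2.imwrite("pics/v5.png",np.clip(np.hstack([a,b])*1.5,0,255).astype(np.uint8))
E
```

```text
clock: 12.85
ee_pos: [0.4024, 0.0029, 0.2088]
ee_rot: [[-0.987, 0.162, -0.001], [0.162, 0.987, -0.001], [0.001, -0.001, -1.0]]
wrist_force: [0.2, -0.4, -2.6]
width: 0.0376
grasp_force: 30.0
```

View pics/v5.png

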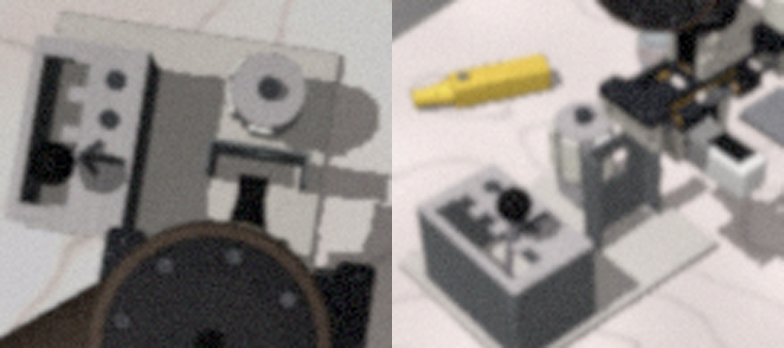

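v5 left (top view): the nose at (253,180) lies between the cheeks (210 and 308), and the lever knob at (50,163) is in line with the arrow. Right (side view): the meter is held above the front of the stand, clear of the plate. Descending now.

```bash
python3 -m inch '{"delta_pos":[[0,0,-0.06],[0,0,-0.14],[0,0,-0.22],[0,0,-0.29],[0,0,-0.34],[0,0,-0.38],[0,0,-0.398],[0,0,-0.398],[0,0,-0.398]],"dr":[[0,0,0],[0,0,0],[0,0,0],[0,0,0],[0,0,0],[0,0,0],[0,0,0],[0,0,0],[0,0,0]],"jaw":[1,1,1,1,1,1,1,1,1]}'
python3 - <<'E'
from h import *
for n in ("top","side"):
    c=env.read_camera(n);cv2.imwrite(f"pics/{n}6.png",c["pixels"])
a=cv2.resize(cv2.imread("pics/top6.png")[175:225,225:285],None,fx=6.6,fy=6.6,interpolation=cv2.INTER_CUBIC)
b=cv2.resize(cv2.imread("pics/side6.png")[180:230,240:300],None,fx=6.6,fy=6.6,interpolation=cv2.INTER_CUBIC)
cv2.imwrite("pics/v6.png",np.clip(np.hstack([a,b])*1.6,0,255).astype(np.uint8))
E
```

```text
clock: 13.75
ee_pos: [0.4029, 0.0033, 0.0903]
ee_rot: [[-0.987, 0.162, -0.0], [0.162, 0.987, -0.0], [0.0, -0.0, -1.0]]
wrist_force: [-0.1, -0.0, -1.7]
width: 0.0378
grasp_force: 30.0
```

View pics/v6.png

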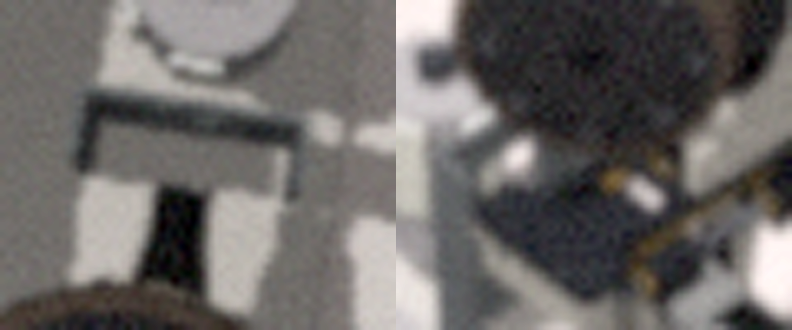

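v6: the nose tip at (182,187) is between the cheek tips at (85,165) and (292,195), with the plate's front top edge along about (100,115) to (290,145). Computing the gap.

Run:
```python
from h import *
t=env.read_camera("top");th=np.radians(-9.3);R=np.array([[np.cos(th),-np.sin(th)],[np.sin(th),np.cos(th)]])
w=np.array([.522,-.0158])
def q(n,u,v,z):
    X=cast(t,(225+u/6.6-.4,175+v/6.6-.4),z);print(n,X.round(4),"window frame mm",((R.T@(X[:2]-w))*1000).round(1))
q("tipL",158,182,.104);q("tipR",207,188,.104);q("tip",182,185,.112)
q("cheekL tip",85,168,.142);q("cheekR tip",292,198,.142);q("band back L",92,93,.142);q("band back R",300,122,.142);q("front L",100,120,.142);q("front R",285,147,.142)
g=cv2.cvtColor(cv2.imread("pics/top6.png"),cv2.COLOR_BGR2GRAY)
print(g[184:212,246:260])
```

```text
tipL [0.4968 0.     0.104 ] window frame mm [-27.5  11.5]
tipR [ 0.4941 -0.0196  0.104 ] window frame mm [-27.   -8.2]
tip [ 0.495  -0.0096  0.112 ] window frame mm [-27.7   1.7]
cheekL tip [0.5004 0.0274 0.142 ] window frame mm [-28.3  39.1]
cheekR tip [ 0.4877 -0.0522  0.142 ] window frame mm [-28.  -41.5]
band back L [0.5294 0.0244 0.142 ] window frame mm [ 0.8 40.8]
band back R [ 0.517  -0.0558  0.142 ] window frame mm [  1.5 -40.3]
front L [0.5189 0.0214 0.142 ] window frame mm [-9.1 36.2]
front R [ 0.5074 -0.0498  0.142 ] window frame mm [ -8.9 -35.9]
[[118 113 104  89  92 109 112 111 115 117 114 103  87  55]
 [114 114 114 105  94  83  79  85 103 112 113 106  93  55]
 [112 113 115 113 104  80  68  68  76  76  81  78  69  54]
 [111 111 114 115 112 101  96  84  80  78  71  68  66  61]
 [ 96 103 106 108 109 109 110 102 107 103  97  92  86  83]
 [ 69  72  78  82  89  90  96 100 102 101 104 100 104 101]
 [ 43  46  52  60  64  70  70  69  76  74  82  84  91  96]
 [ 29  35  37  47  40  44  43  43  49  51  59  61  66  73]
 [ 27  29  26  32  32  29  34  35  40  43  47  49  50  46]
 [ 33
[... 416 characters left out ...]
5  68  67  68  68  67  69  70  67  70  67  68  68]
 [ 69  69  66  67  66  67  70  66  70  69  71  70  67  67]
 [ 84  79  69  56  59  59  62  61  70  69  66  68  66  71]
 [107  98  74  41  30  38  39  46  62  62  58  71  82  81]
 [111 100  64  26  14  12  18  22  31  41  51  79 103 105]
 [112  97  56  22  10   8  16   3   5  20  55  89 110 117]
 [112  96  53   5  13   5   9   9   5  22  64  98 110 115]
 [113  95  47  10  16  13   9   9   1  28  67 103 116 115]
 [105  80  40   7   9  15   3   7   1  30  71 108 113 118]
 [104  76  35   2   9   8   8   1   8  31  71 107 114 116]
 [101  64  26   8  13   3  13   1  13  37  74 108 113 114]
 [ 93  53  19   8  12  10   6   7  12  38  78 110 114 117]]
```

```bash
python3 -m inch '{"delta_pos":[[0.006,-0.004,0],[0.0137,-0.009,-0.002],[0.0137,-0.009,-0.002],[0.0137,-0.009,-0.002],[0.0137,-0.009,-0.002]],"dr":[[0,0,0],[0,0,0],[0,0,0],[0,0,0],[0,0,0]],"jaw":[1,1,1,1,1]}'
python3 - <<'E'
from h import *
c=env.read_camera("top");s=env.read_camera("side")
g=cv2.cvtColor(c["pixels"],cv2.COLOR_BGR2GRAY);print(g[198:208,244:260])
w=env.read_camera("wrist");cv2.imwrite("pics/w7.png",w["pixels"])
E
```

```text
clock: 14.32
ee_pos: [0.4068, 0.0009, 0.0895]
ee_rot: [[-0.987, 0.162, -0.0], [0.162, 0.987, 0.0], [0.0, 0.0, -1.0]]
wrist_force: [0.2, 0.5, -1.9]
width: 0.0383
grasp_force: 30.0
[[ 67  69  71  68  68  69  69  67  70  68  68  69  71  70  65  68]
 [ 70  68  69  71  69  66  68  67  67  68  69  65  67  66  71  66]
 [ 67  67  68  68  65  64  65  63  65  63  66  65  65  69  69  66]
 [ 72  71  70  70  63  50  44  41  50  52  52  58  58  61  62  68]
 [ 86  84  87  79  69  45  22  22  22  27  27  31  33  45  61  67]
 [109 110 108 106  87  53  17  16  14   3  10  11  22  41  66  84]
 [115 119 115 113  96  53  13   9   7  13   2   0   7  59  92 110]
 [118 119 118 112  92  48  15  10  10  18   6   2  29  69 104 116]
 [119 115 116 109  81  37   7   9  11  11   2   8  27  69 105 115]
 [119 118 117 105  79  35  14  10  14  10   3   4  30  74 105 116]]
```

```bash
python3 -m inch '{"delta_pos":[[0,0,0],[0,0,0],[0,0,0],[0,0,0],[0,0,0],[0,0,0],[0,0,0],[0,0,0],[0,0,0],[0,0,0],[0,0,0],[0,0,0],[0,0,0],[0,0,0],[0,0,0],[0,0,0],[0,0,0],[0,0,0]],"dr":[[0,0,0],[0,0,0],[0,0,0],[0,0,0],[0,0,0],[0,0,0],[0,0,0],[0,0,0],[0,0,0],[0,0,0],[0,0,0],[0,0,0],[0,0,0],[0,0,0],[0,0,0],[0,0,0],[0,0,0],[0,0,0]],"jaw":[1,1,1,1,1,1,1,1,1,1,1,1,1,1,1,1,1,1]}'
python3 -m inch '{"delta_pos":[[0,0,0.05],[0,0,0.12],[0,0,0.22],[0,0,0.33],[0,0,0.4],[0,0,0.4],[0,0,0.4]],"dr":[[0,0,0],[0,0,0],[0,0,0],[0,0,0],[0,0,0],[0,0,0],[0,0,0]],"jaw":[1,1,1,1,1,1,1]}'
```

```text
clock: 15.97
ee_pos: [0.4068, 0.0009, 0.0895]
ee_rot: [[-0.987, 0.162, -0.0], [0.162, 0.987, -0.0], [0.0, -0.0, -1.0]]
wrist_force: [-0.1, -0.5, -1.8]
width: 0.0378
grasp_force: 30.0
clock: 16.55
ee_pos: [0.4072, 0.0013, 0.2104]
ee_rot: [[-0.987, 0.162, 0.003], [0.162, 0.987, 0.002], [-0.002, 0.002, -1.0]]
wrist_force: [-0.5, 0.9, -2.6]
width: 0.038
grasp_force: 30.0
```

```bash
python3 -m inch '{"delta_pos":[[0.01,-0.06,0],[0.02,-0.16,0],[0.04,-0.27,0],[0.05,-0.39,0],[0.06,-0.5,0],[0.07,-0.62,0],[0.08,-0.74,0],[0.09,-0.84,0],[0.1,-0.92,0],[0.103,-0.969,0],[0.103,-0.969,-0.1],[0.103,-0.969,-0.2],[0.103,-0.969,-0.3],[0.103,-0.969,-0.4],[0.103,-0.969,-0.46],[0.103,-0.969,-0.5],[0.103,-0.969,-0.5],[0.103,-0.969,-0.5]],"dr":[[0,0,0],[0,0,0],[0,0,0.01],[0,0,0.019],[0,0,0.019],[0,0,0.019],[0,0,0.019],[0,0,0.019],[0,0,0.019],[0,0,0.019],[0,0,0.019],[0,0,0.019],[0,0,0.019],[0,0,0.019],[0,0,0.019],[0,0,0.019],[0,0,0.019],[0,0,0.019]],"jaw":[1,1,1,1,1,1,1,1,1,1,1,1,1,1,1,1,1,1]}'
```

```text
clock: 18.05
ee_pos: [0.4364, -0.2895, 0.058]
ee_rot: [[-0.991, 0.133, -0.004], [0.133, 0.991, 0.001], [0.004, 0.0, -1.0]]
wrist_force: [-0.1, -0.2, -1.6]
width: 0.038
grasp_force: 30.0
```

```bash
python3 -m inch '{"delta_pos":[[0.003,0,-0.04],[0.003,0,-0.08],[0.003,0,-0.1],[0.003,0,-0.108],[0.003,0,-0.112],[0.003,0,-0.115],[0.003,0,-0.117],[0.003,0,-0.117],[0.003,0,-0.117]],"dr":[[0,0,0],[0,0,0],[0,0,0],[0,0,0],[0,0,0],[0,0,0],[0,0,0],[0,0,0],[0,0,0]],"jaw":[1,1,1,1,1,1,1,1,1]}'
```

```text
clock: 18.8
ee_pos: [0.4388, -0.2898, 0.0248]
ee_rot: [[-0.991, 0.133, 0.001], [0.133, 0.991, -0.0], [-0.001, -0.0, -1.0]]
wrist_force: [0.5, -0.3, -2.1]
width: 0.0378
grasp_force: 30.0
```

```bash
python3 -m inch '{"delta_pos":[[-0.002,0,-0.002],[-0.002,0,-0.004],[-0.002,0,-0.005],[-0.002,0,-0.005],[-0.002,0,-0.005]],"dr":[[0,0,0],[0,0,0],[0,0,0],[0,0,0],[0,0,0]],"jaw":[1,1,1,1,1]}'
```

```text
clock: 19.22
ee_pos: [0.438, -0.2898, 0.0235]
ee_rot: [[-0.991, 0.133, 0.0], [0.133, 0.991, -0.0], [-0.0, -0.0, -1.0]]
wrist_force: [-1.9, 2.3, 5.9]
width: 0.0376
grasp_force: 30.0
```

Contact shows (+6 N up), so I open and back straight off.

```bash
python3 -m inch '{"delta_pos":[[0,0,0],[0,0,0],[0,0,0],[0,0,0],[0,0,0],[0,0,0],[0,0,0],[0,0,0],[0,0,0.05],[0,0,0.12],[0,0,0.25],[0,0,0.38],[0,0,0.5],[0,0,0.63],[0,0,0.76],[0,0,0.88],[0.18,0,0.91],[0.18,0,0.91],[0.18,0,0.91],[0.18,0,0.91]],"dr":[[0,0,0],[0,0,0],[0,0,0],[0,0,0],[0,0,0],[0,0,0],[0,0,0],[0,0,0],[0,0,0],[0,0,0],[0,0,0],[0,0,0],[0,0,0],[0,0,0],[0,0,0],[0,0,0],[0,0,0],[0,0,0],[0,0,0],[0,0,0]],"jaw":[0,0,0,0,0,0,0,0,0,0,0,0,0,0,0,0,0,0,0,0]}'
python3 - <<'E'
from h import *
c=env.read_camera("wrist");t=env.read_camera("top");np.savez("w8.npz",**{k:np.array(c[k]) for k in ("K","camera_from_world")})
cv2.imwrite("pics/w8.png",c["pixels"]);cv2.imwrite("pics/top8.png",t["pixels"])
a=cv2.resize(c["pixels"][20:220,160:350],None,fx=2,fy=2,interpolation=cv2.INTER_CUBIC)*1.2
b=cv2.resize(t["pixels"][140:260,60:330],None,fx=1.55,fy=3.334,interpolation=cv2.INTER_CUBIC)[:400]*1.6
b=cv2.resize(b,(418,400))
cv2.imwrite("pics/v8.png",np.clip(np.hstack([a,b]),0,255).astype(np.uint8))
E
```

```text
clock: 20.88
ee_pos: [0.4922, -0.2895, 0.2953]
ee_rot: [[-0.991, 0.133, -0.001], [0.133, 0.991, 0.0], [0.001, 0.0, -1.0]]
wrist_force: [-0.1, 0.4, 0.1]
width: 0.0879
grasp_force: 0.0
```

View pics/v8.png

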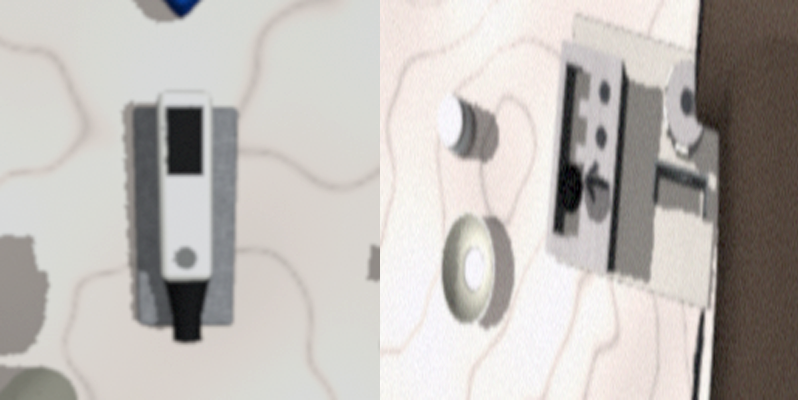

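v8 left: the meter lies flat and lengthways on the pad, with bar rear at row 92, tip at row 341 and pad rows 104 to 325. Right: the lever is still at the arrow, and the bowl and jar stand where they were. Checking the centring numerically.

Run:
```python
from h import *
c=dict(np.load("w8.npz"))
C=lambda u,v,z:cast(c,(160+u/2-.25,20+v/2-.25),z)[:2]
bar=np.array([C(160,93,.054),C(211,93,.054),C(211,279,.054),C(163,279,.054)]);rest=np.array([C(134,104,.014),C(238,107,.014),C(233,325,.014),C(136,325,.014)]);tip=C(187,341,.034)
for q in (bar,rest):
    ax=(q[2]+q[3]-q[0]-q[1])/2;print(q.mean(0).round(4),np.linalg.norm(ax).round(4),np.degrees(np.arctan2(ax[1],ax[0])).round(2))
u=ax/np.linalg.norm(ax);n=np.array([-u[1],u[0]]);o=bar.mean(0)+.02*u
print("origin rel rest (x,y)",(o-rest.mean(0))@u,(o-rest.mean(0))@n,"by tip",(tip-.095*u-rest.mean(0))@u,(tip-rest.mean(0))@n)
a,b=cv2.imread("pics/top0.png"),cv2.imread("pics/top8.png")
for n,(x0,y0,x1,y1) in dict(bowl=(95,200,140,242),jar1=(95,165,125,192),jar2=(338,120,370,155),pot=(392,145,450,190)).items(): print(n,cv2.absdiff(a,b)[y0:y1,x0:x1].mean().round(1))
```

```text
[ 0.4191 -0.2845] 0.1261 -7.37
[ 0.4422 -0.2891] 0.1686 -8.29
origin rel rest (x,y) -0.00355931235233878 0.0012669545587265692 by tip -0.0024876605105084958 0.0024221585487713337
bowl 37.1
jar1 37.6
jar2 43.0
pot 39.6
```

```bash
python3 -c "
from cell import env
print(env.sign_off())"
```

```text
the job is handed in; nothing more can be done
None
```

I handed the job in at about 21 s: the lever is home in the arrow's notch, the meter was held about 2 cm in front of the window for over 1.5 s, and it now lies flat within about 3 mm of the middle of its pad. I never reached near the jars, bowl or pot, though my image comparison of them was inconclusive because the lighting had changed.

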